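Refit the upper tier of the jewellery stand

ROBOT

A 7-joint arm with a two-finger parallel gripper is mounted at the origin on the work surface. World frame = base frame: x ahead of the robot, y to its left, z up, the work surface at z = 0. Lengths are in m, angles in rad, forces in N, time in s.
With the tool pointing down it reaches from about 0.425 to 0.875 m from the base axis. Payload 8.4 kg.
Tool frame: the origin (TCP) lies on the centre line of the jaws, within the pads' length; the fingertips stand 14 mm ahead of it and the grasp point (between the pads) lies 5 mm behind it; z points along the fingers, y is the line along which they close (so a half turn about z gives the same grasp; the last joint's range is limited). The gripper opens to 87 mm and grips with 3 to 60 N. Pads are 19 mm wide; open, the fingers measure 117 mm over their backs; the gripper's body (75 mm by 190 mm) begins 51 mm behind the grasp point.
Start: joints at [-1.305, 0.333, 0.04, 1.465, -0.013, 1.343, -0.059], TCP at [0.232, 0.607, 0.237] pointing down, gripper open.
Joint ranges: [-2.58, 2.58], [-0.38, 2.09], [-1.3, 1.39], [0.25, 2.4], [-1.5, 4.64], [0.08, 2.09], [-2.65, 2.65]. Speed limits (rad/s): [2.22, 2.22, 2.79, 2.79, 3.14, 3.14, 3.14].

INTERFACE

Orientations are given as [roll, pitch, yaw] about the fixed x, y, z axes, in that order (R = Rz(yaw) Ry(pitch) Rx(roll)).
In Python, from rig import env, snapshot, get_calibration gives the robot as it stands. The module is installed in compiled form; this text tells all that it offers.
- The arm moves only by the tool apply_moves, never from a script. Its argument "steps" is a list of rows, each a list of 6 numbers: the shift along the world's x, y, z scaled (see below), then the turn, a rotation vector about the world's x, y, z scaled (see below). A call has 1 to 20 rows; each row shifts and turns the commanded pose from where the row before left it; what a row does not reach is not made up. The controller multiplies each number of a shift by 0.04 m and each number of a turn by 0.08 rad. A row lasts 1/10 s, in which the tool goes at most 50 mm and 8.59 degrees, less where a joint would pass 70% of its speed; a pose out of reach is approached as far as the arm can. A call with a number of a shift or a turn outside -1 to 1 is refused whole. A call with a gripper value outside its range is refused whole. "jaw" is the opening, from 0 (shut) to 1 (fully open), set as the call begins (left out, the last holds). The fingers move at their own pace and stop on an object; "squeeze" is the grip in N (left out, the last holds). Time passes only in rows, so rows that do not move let the fingers close. It gives the time, the measured TCP pose, the force, the opening and the grip force at its end, in the units of the state.
- env.state(): the state, without advancing time (a new reading comes with each control period).
- snapshot(name): name is "side" or "top"; returns (picture, depth): 400x640x3 uint8, red, green, blue; 400x640 float32, m along the optical axis (not along the pixel's ray), 0 where there is no reading.
- get_calibration(name): a dict with "fovy" (degrees; the focal length in pixels is half the picture's height over the tangent of half this angle, whatever the lens; pixels are square), "cx", "cy" (the principal point, pixels), "k1" (the pictures are not rectified: a ray, as slopes to the right and down, at radius r is drawn at 1 + k1 r^2 times it, then the intrinsics apply), "R" (3x3) and "t" (3): a world point X has camera coordinates R X + t. Camera axes: x right, y down, z forward; pixel columns grow to the right and rows downward; lengths in m; the calibration is good to about 2 mm. A picture is of the moment at which its call begins. get_calibration takes no time and is no camera call.
- env.sign_off(): hands the job in; it is judged then, once.
The state is a dict: "time": time; "q": joint angles; "qvel": joint speeds; "joint_torque": joint torques, N m; "tcp_pos": TCP position; "ee_rot": TCP orientation; "contact_force": force on the tool from outside, world axes, zero at the start; "torque": the same for the moment, N m; "grip_width": finger opening in m; "finger_force": force on a finger pad.
Only numpy, scipy, OpenCV 4.12 (cv2) and the standard library are available. Lean on these libraries where they do the work, as an engineer would, in place of code of your own. Each camera call takes 0.05 s, during which the arm holds its last target. There are 200 camera calls.

TASK

The oak jewellery stand has lost its upper tier: the flat oak plate with the oblong eye and two ring pegs, lying on the glass tray. Pick it up, tilt it so that its eye goes past the crossbar on top of the stand's post, and level it so that it sits flat on the post's round shoulder under the crossbar, centred on the post and lined up with the stand's base, then let go. Be gentle with the stand, feel your way rather than force it (the post is screwed up to a different height each time), and do not disturb the other things.

Things in the scene. Friction and masses are not known exactly. Their poses are not given: they have to be found in the camera images.
- stand: fixed oak jewellery stand, with an oblong base board 200 (x) x 100 (y) x 12 mm; origin at the centre of its underside, on the dresser top; z up. In its middle stands the post. The shoulder's top lies anywhere from 52 to 64 mm above the dresser top, as the post is screwed up by hand; this height is not reported. The post does not give under gentle forces.
- post_foot (a point): on the post's axis, on the base board's top. Post: round shoulder 40 mm across, 6 thick; on it a neck 8 mm across, then a crossbar 40 mm long along the stand's x, 9 wide (y), 5 thick, centred. Gap shoulder top to crossbar underside 13 mm; crossbar top 18 mm above the shoulder.
- tier_mid (a point): middle of the eye of the loose upper tier, half-way through its plate; axes are the plate's, z out of its top. Oak plate 150 (x) x 60 (y) x 5 mm, about 0.12 kg, with a central through eye 34 mm long (x), 13 wide (y). Two upright square pegs 16 x 16 mm, sides along x and y, 45 mm tall above the plate, 55 mm from the middle at +x and -x: same either way round. Grip by a peg.
- tier: the same upper tier, axes as above; origin 2.5 mm below the middle of the eye, at the plate's underside
- tray: fixed brass-edged smoked glass tray, 308 (x) x 324 (y) mm, its floor 6 mm and its edge 12 mm above the dresser top; origin under its centre. The tier starts lying flat on it, pegs up.
- ring_hand: the white ceramic hand-shaped ring holder, about 60 mm across and 100 mm tall; origin under its foot. Leave it alone.
- grip_a: a steel hair grip, 55 mm long, 6 mm high, lying flat; origin under its middle. Leave it alone.
- grip_b: the other steel hair grip, same size; origin under its middle. Leave it alone.
- compact: round red plastic compact, 64 mm across, 18 mm high; origin under its middle. Leave it alone.
- tumbler: clear glass tumbler, 68 mm across, 85 mm tall; origin under its middle. Leave it alone.
- oak_box: tiny oak box, 58 x 48 x 39 mm; origin under its middle. Leave it alone.
- scent: small amber glass jar, 40 mm across, 85 mm tall, standing on the dresser; origin under its middle. Leave it alone.
Things that resemble listed ones, but are neither listed nor needed, are in the scene too. What is shaped like the tier but red is not meant.

How it is judged:
At the end, for the whole second after the job is handed in: The tier lies level (within 3.4 degrees) and at rest on the post's shoulder under the crossbar (its underside 50 to 66.5 mm above the dresser top), pegs up, the middle of its eye within 11 mm of the post's axis, its length within 11 degrees of the stand's, and it is let go (horizontal distance between tier_mid and stand below 0.011 m and angle between tier's own z axis and vertical below 0.06 rad and z of tier in the frame of stand between 0.05 and 0.0665 m and angle between the x axis of tier and the x axis of stand, either way round below 0.2 rad and contact force between tier and stand above 0.3 N and linear speed of tier below 0.02 m/s); the robot touches nothing.
It fails at once if the tier presses on the stand with more than 25 N (contact force between tier and stand above 25 N).
It fails at once if the robot presses on the stand with more than 5 N (contact force between any of the fingers, the arm and stand above 5 N).
It fails at once if another thing is moved by more than 15 mm (distance of any of ring_hand, grip_a, grip_b, compact, tumbler, oak_box, scent from where it was at the start of the episode above 0.015 m).
It also fails if it takes over 54 s, if anything falls off the work surface, if the arm or the gripper's body presses on something with over 40 N, if the wrist force passes 120 N, or if a joint passes its speed limit or range.

## Working session

There is one attempt and no reset: what is moved stays moved. The work goes in short steps, Python scripts to look and compute and a tool call to move; the robot and the scene stay as the last step left them, time stands still between calls to the robot, and variables do not carry over. Pictures are saved under pics/ and viewed, at most 10 in all, crops included, and the job is handed in when it is done.

Besides the shell and the picture viewer there is one more tool, called after ">>>" as name(argument=value, ...), one argument or row to a line, values as JSON. apply_moves: Moves the arm, as the interface text tells. Shifts and turns lie within -1 to 1; 1 stands for 0.04 m of shift or 0.08 rad of turn. Its arguments: {"type":"object","properties":{"steps":{"type":"array"},"jaw":{"type":"number"},"squeeze":{"type":"number"}},"required":["steps"]}

```bash
mkdir -p pics
cat > h.py <<'E'
import numpy as np, cv2
from rig import env, snapshot, get_calibration
def cal(n):
    c=get_calibration(n); f=200/np.tan(np.radians(c["fovy"])/2)
    return np.array([[f,0,c["cx"]],[0,f,c["cy"]],[0,0,1]]),np.array([c["k1"],0,0,0,0.]),np.array(c["R"]),np.array(c["t"])
def ray(n,uv):
    K,d,R,t=cal(n); p=cv2.undistortPoints(np.array(uv,float).reshape(-1,1,2),K,d).reshape(-1,2)
    return -R.T@t, np.c_[p,np.ones(len(p))]@R
def onz(n,uv,z):
    o,r=ray(n,uv); return o+r*((z-o[2])/r[:,2])[:,None]
def dep(n,uv,D):
    o,r=ray(n,uv); uv=np.array(uv,int).reshape(-1,2); return o+r*D[uv[:,1],uv[:,0]][:,None]
def proj(n,X):
    K,d,R,t=cal(n); return cv2.projectPoints(np.array(X,float).reshape(-1,1,3),cv2.Rodrigues(R)[0],t,K,d)[0].reshape(-1,2)
E
python3 - <<'E'
from h import *
for n in("top","side"):
    p,D=snapshot(n); cv2.imwrite(f"pics/{n}0.png",p[:,:,::-1]); np.save(f"{n}D.npy",D)
    c=get_calibration(n); print(n,c["fovy"],c["k1"],ray(n,[[320,200]]))
s=env.state(); print(s["time"],s["tcp_pos"],s["ee_rot"],s["contact_force"],s["grip_width"])
E
```

```text
top 57.893273253176446 -0.05018460338103637 (array([ 0.39210984, -0.09813694,  1.05882326]), array([[ 0.15145735,  0.01772381, -0.98832914]]))
side 45.98195540037424 -0.05109939275992613 (array([ 0.07183898, -0.92654021,  0.90617616]), array([[ 0.37753501,  0.64677035, -0.66275137]]))
0.1 [0.2317623  0.60685471 0.23575715] [-3.14014994e+00  8.70559101e-05  2.77681040e+00] [ 0.11756689 -0.00127994 -1.05073327] 0.0869471610041608
```

View pics/top0.png

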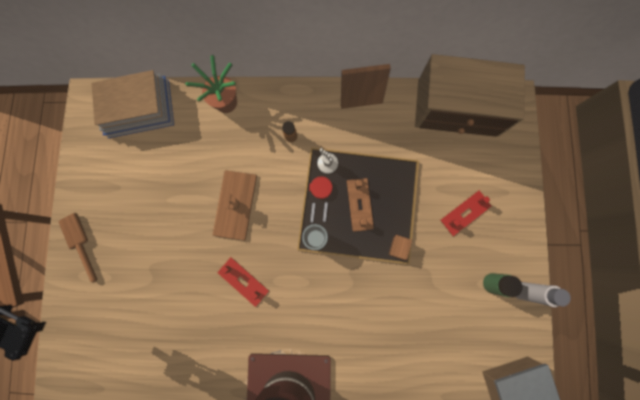

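View pics/side0.png

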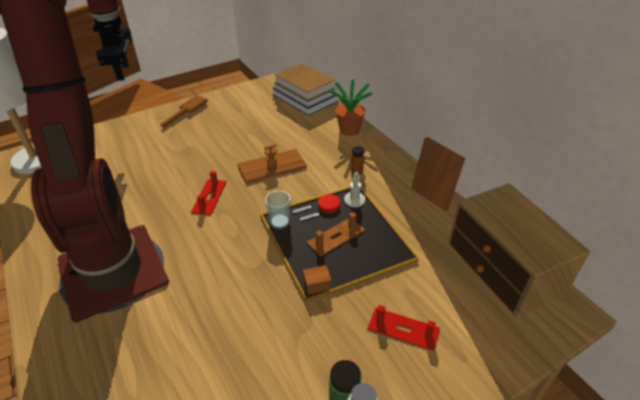

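The top view shows the stand at about (235,205), the tier at (360,205) on the tray and the scent jar at (289,130). The side view shows the stand at (271,163) and the tier at (336,236). Next I'll measure both.

Run:
```python
from h import *
p=cv2.imread("pics/top0.png"); s=cv2.imread("pics/side0.png")
a=cv2.resize(p[150:270,205:425],None,fx=3.6,fy=3.6,interpolation=cv2.INTER_CUBIC)
cv2.imwrite("pics/c0.png",a[:, :800])
b=cv2.resize(s[130:300,230:420],None,fx=3.5,fy=3.5,interpolation=cv2.INTER_CUBIC)
cv2.imwrite("pics/c1.png",b[:600])
D=np.load("topD.npy")
hsv=cv2.cvtColor(p,cv2.COLOR_BGR2HSV)
print(hsv[205,352],hsv[195,360],hsv[225,230],hsv[260,220],hsv[205,390])
def pc(u0,u1,v0,v1):
    g=np.mgrid[v0:v1,u0:u1].reshape(2,-1)[::-1].T
    return g,dep("top",g,D)
for nm,box,zr in(("tier",(335,385,170,240),(.0085,.03)),("stand",(205,265,165,245),(.0065,.02)),("post",(205,265,165,245),(.045,.1)),("pegs",(335,385,165,240),(.035,.08))):
    g,X=pc(*box); h=hsv[g[:,1],g[:,0]]
    m=(X[:,2]>zr[0])&(X[:,2]<zr[1])
    if nm!="stand" : m&=(h[:,1]>60)
    if nm=="tier": m&=(h[:,2]>70)&(h[:,1]>90)
    M=np.zeros((400,640),np.uint8); M[g[m,1],g[m,0]]=255
    n,l,st,ce=cv2.connectedComponentsWithStats(M)
    print(nm,m.sum())
    for i in range(1,n):
        if st[i,4]<8: continue
        k=l[g[:,1],g[:,0]]==i
        print(st[i],X[k].mean(0).round(4),np.median(X[k,2]).round(4),X[k,2].max().round(4),cv2.minAreaRect((X[k,:2]*1000).astype(np.float32)))
```

```text
[ 12 133 149] [ 12 132 139] [ 13 133 151] [ 16 104 174] [11 48 58]
tier 834
[347 178  27  54 834] [ 0.5412 -0.1951  0.0113] 0.0111 0.0274 ((542.3881225585938, -195.86166381835938), (152.00457763671875, 64.7302474975586), 7.866915225982666)
stand 2041
[ 212  171   45   69 2039] [0.534  0.1726 0.0117] 0.0117 0.0188 ((536.3699951171875, 174.07998657226562), (101.49178314208984, 197.62765502929688), 82.5907211303711)
post 148
[223 195  14  14 148] [0.5359 0.1723 0.0676] 0.0633 0.0853 ((535.9490966796875, 174.51951599121094), (38.7895393371582, 34.29219055175781), 88.91149139404297)
pegs 74
[356 181   6   6  34] [ 0.5953 -0.1879  0.0533] 0.0552 0.0593 ((595.522216796875, -188.30197143554688), (12.290277481079102, 14.406634330749512), 0.7887246012687683)
[360 218   7   7  40] [ 0.4883 -0.2016  0.0534] 0.0546 0.0587 ((488.9934387207031, -201.5733642578125), (16.037118911743164, 15.563633918762207), 6.323744297027588)
```

View pics/c0.png

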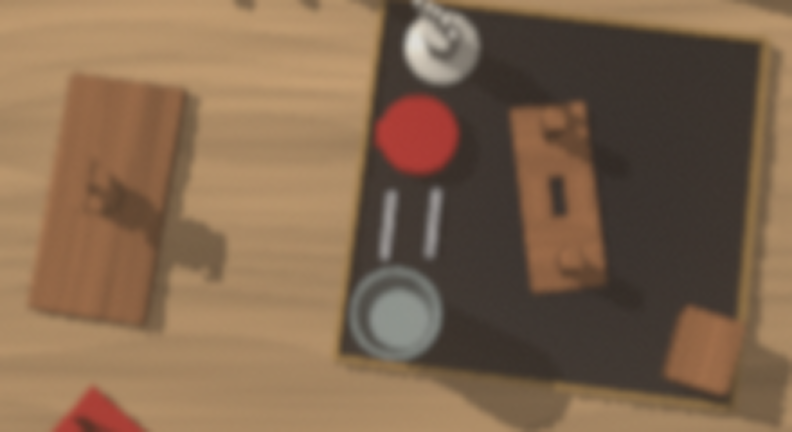

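View pics/c1.png

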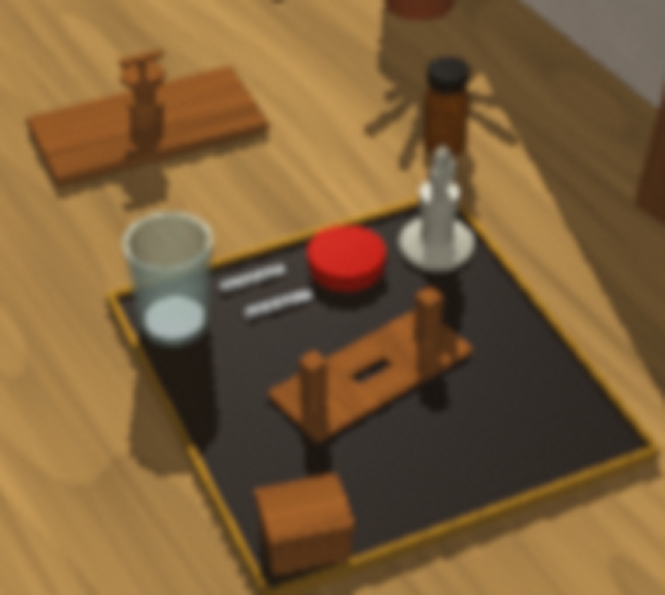

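Run:
```python
from h import *
p=cv2.imread("pics/top0.png"); s=cv2.imread("pics/side0.png"); D=np.load("topD.npy")
hsv=cv2.cvtColor(p,cv2.COLOR_BGR2HSV)
print(hsv[198:212,352:368,2])
for nm,u in (("tumb",(315,237)),("hand",(327,163)),("comp",(321,187)),("scent",(289,131)),("box",(400,247)),("ga",(313,212)),("gb",(325,212))):
    print(nm,dep("top",[u],D).round(3), onz("top",[u],.006).round(3))
# post heights map
g=np.mgrid[190:214,220:242].reshape(2,-1)[::-1].T
print((dep("top",g,D)[:,2].reshape(24,22)*1000).astype(int))
# tumbler rim
DS=np.load("sideD.npy"); g=np.mgrid[140:185,255:290].reshape(2,-1)[::-1].T
X=dep("side",g,DS); k=(X[:,2]>.06)&(X[:,2]<.1); print("side bar",k.sum(),X[k].mean(0),np.sort(X[k,2])[-40:].round(4))
X=X[k]; print(X[X[:,2]>.066].mean(0))
```

```text
[[144 144 144 143 138 127 120 116 116 125 137 144 146 148 148 144]
 [148 148 147 144 134 114  96  88  90 109 133 145 148 151 151 147]
 [149 151 150 145 133 107  79  67  73  99 130 144 148 151 152 148]
 [150 152 150 146 132 105  75  61  67  95 128 144 149 152 152 149]
 [150 152 151 145 134 109  78  62  67  93 126 143 148 151 151 149]
 [149 152 152 147 137 114  82  63  66  91 123 142 147 150 152 149]
 [149 151 151 148 139 120  87  63  65  87 119 140 147 150 152 149]
 [149 151 151 147 140 124  90  65  64  83 114 137 146 149 151 150]
 [148 151 152 149 142 126  94  68  63  79 109 135 146 149 150 150]
 [147 151 152 149 142 126  97  68  63  76 106 134 145 148 150 150]
 [147 150 152 149 142 128 100  74  66  77 106 134 145 148 151 151]
 [146 149 151 148 143 130 109  89  86  94 116 137 147 150 152 152]
 [145 147 148 147 142 135 123 116 116 121 132 144 150 151 152 153]
 [142 145 145 144 142 140 136 134 135 137 142 146 149 150 151 152]]
tumb [[ 0.444 -0.067  0.011]] [[ 0.445 -0.066  0.006]]
hand [[ 0.651 -0.098  0.063]] [[ 0.666 -0.098  0.006]]
comp [[ 0.589 -0.082  0.023]] [[ 0.592 -0.082  0.00
[... 2642 characters left out ...]
 12   12   13   10   12   12   14   12   13   10    9   10
    11   16   13   13   14   10   15   14]
 [  11   12   10   12   12   16    9   11    7   13   14   12   14   12
    11   12   14   10   13   14    9   12]
 [   9   13   12   12   12   12    8   11   10   11    8   13   10   11
    11   11   11   13   16   10   13   10]]
side bar 113 [0.53744535 0.1686181  0.06945274] [0.0711 0.0729 0.0729 0.0743 0.0753 0.0766 0.0771 0.0774 0.0784 0.0784
 0.0788 0.0789 0.0793 0.0794 0.0795 0.0797 0.0797 0.0798 0.0801 0.0802
 0.0802 0.0804 0.0806 0.0806 0.0806 0.0807 0.0808 0.0809 0.081  0.0812
 0.0815 0.0818 0.0821 0.0823 0.0825 0.0828 0.0833 0.0833 0.0839 0.0848]
[0.53801829 0.16916263 0.07657081]
```

```bash
cat > m.py <<'E'
from h import *
def stand(p,D):
    g=np.mgrid[165:245,205:265].reshape(2,-1)[::-1].T; X=dep("top",g,D); z=X[:,2]
    out={}
    bar=(z>.071)&(z<.09); zb=z[bar].mean(); zs=z[(z>.054)&(z<.069)].mean()
    B=onz("top",g[bar],zb)[:,:2]*1000
    S=onz("top",g[(z>.05)&(z<.09)],zs)[:,:2]*1000
    H=onz("top",g[(z>.0065)&(z<.0165)],.012)[:,:2]*1000
    for n,P in(("bar",B),("base",H)):
        e=np.linalg.svd(P-P.mean(0))[2][0]; e*=np.sign(e[0])
        print(n,P.mean(0).round(1),"ang",np.degrees(np.arctan2(e[1],e[0])).round(2),[ [round(float(x),1) for x in v] if not np.isscalar(v) else round(v,1) for v in cv2.minAreaRect(P.astype(np.float32))])
    print("zbar",zb,"zshoulder",zs)
E
python3 - <<'E'
from m import *
p=cv2.imread("pics/top0.png"); D=np.load("topD.npy"); stand(p,D)
hsv=cv2.cvtColor(p,cv2.COLOR_BGR2HSV)
# sharp colour contour of base board: edges by saturation (wood table 104 vs oak 133) 
def rect(mask,z):
    c=max(cv2.findContours(mask,0,cv2.CHAIN_APPROX_NONE)[0],key=cv2.contourArea).reshape(-1,2)
    P=onz("top",c,z)[:,:2]*1000; r=cv2.minAreaRect(P.astype(np.float32)); return r
# eye
V=hsv[195:214,350:370,2].astype(float); w=np.clip(148-V,0,None); w[V>125]=0
yy,xx=np.mgrid[195:214,350:370]; c=[(w*xx).sum()/w.sum(),(w*yy).sum()/w.sum()]
print("eye px",c,onz("top",[c],.011).round(4),onz("top",[c],.0085).round(4))
g=np.mgrid[165:245,335:385].reshape(2,-1)[::-1].T; X=dep("top",g,D); h=hsv[g[:,1],g[:,0]]
m=(h[:,1]>90)&(h[:,2]>70); M=np.zeros((400,640),np.uint8); M[g[m,1],g[m,0]]=255
print("tier",rect(M,.011))
for s in(1,-1):
    k=(X[:,2]>.045)&(X[:,2]<.07)&(s*(X[:,0]-.54)>0); P=onz("top",g[k],.056); print("peg",P.mean(0),k.sum())
E
```

```text
bar [535.6 174.1] ang -10.15 [[535.8, 173.5], [10.9, 35.4], 78.9]
base [534.  172.6] ang -8.25 [[537.6, 193.4], [148.9, 198.5], 85.0]
zbar 0.07960617627599385 zshoulder 0.06195145631881642
eye px [np.float64(359.747959897412), np.float64(203.75262298904173)] [[ 0.5431 -0.1957  0.011 ]] [[ 0.5435 -0.1959  0.0085]]
tier ((542.1685791015625, -195.31204223632812), (156.41510009765625, 66.2454833984375), 6.778157711029053)
peg [ 0.59576323 -0.1880372   0.056     ] 30
peg [ 0.48862358 -0.20173298  0.056     ] 35
```

>>> apply_moves(
  steps=[
    [0.32,-1,0,0,0,0.31],
    [0.32,-1,0,0,0,0.31],
    [0.32,-1,0,0,0,0.31],
    [0.32,-1,0,0,0,0.31],
    [0.32,-1,0,0,0,0.31],
    [0.32,-1,0,0,0,0.31],
    [0.32,-1,0,0,0,0.31],
    [0.32,-1,0,0,0,0.31],
    [0.32,-1,0,0,0,0.31],
    [0.32,-1,0,0,0,0.31],
    [0.32,-1,0,0,0,0.31],
    [0.32,-1,0,0,0,0.31],
    [0.32,-1,0,0,0,0.31],
    [0.32,-1,0,0,0,0.31],
    [0.32,-1,0,0,0,0.31],
    [0.32,-1,0,0,0,0.31],
    [0.32,-1,0,0,0,0.31],
    [0.32,-1,0,0,0,0.31],
    [0.32,-1,0,0,0,0.31],
    [0,0,0,0,0,0.31],
  ],
  jaw=0.6,
)

```text
time: 2.1
tcp_pos: [0.4752, -0.1583, 0.2367]
ee_rot: [-3.138, 0.0, -3.016]
contact_force: [0.1, -0.1, -0.6]
grip_width: 0.0519
finger_force: 0.0
```

>>> apply_moves(
  steps=[
    [0.16,-0.55,0,0,0,0.03],
    [0.16,-0.55,-0.2,0,0,0],
    [0,0,-1,0,0,0],
    [0,0,-1,0,0,0],
    [0,0,-1,0,0,0],
    [0,0,-0.9,0,0,0],
    [0,0,-0.5,0,0,0],
    [0,0,-0.3,0,0,0],
    [0,0,0,0,0,0],
  ],
)

```text
time: 3.0
tcp_pos: [0.487, -0.1963, 0.0394]
ee_rot: [3.141, -0.002, -3.008]
contact_force: [-0.2, -0.2, 0.2]
grip_width: 0.0522
finger_force: 0.0
```

Run:
```python
from h import *
s,_=snapshot("side"); t,_=snapshot("top")
a=cv2.resize(s[180:300,270:410],None,fx=3.4,fy=3.4,interpolation=2)[:408]; b=cv2.resize(t[150:270,300:400],None,fx=3.2,fy=3.4,interpolation=2)
cv2.imwrite("pics/g1.png",np.hstack([a,b])[:,:800,::-1])
```

```text
(no output)
```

View pics/g1.png

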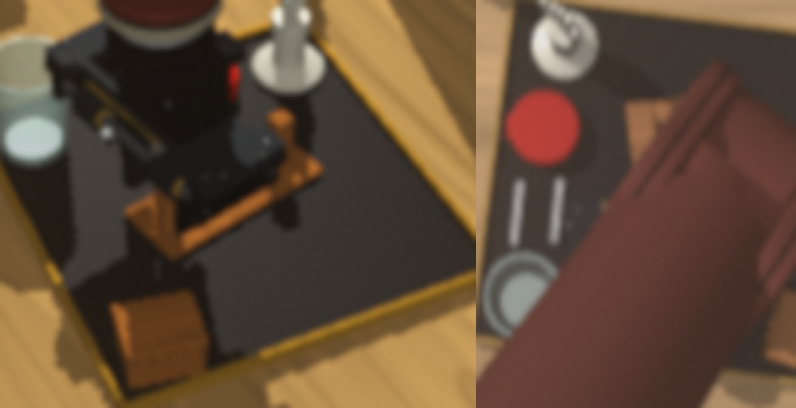

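The side view shows the gripper over the near peg at crop (165,220), and the arm hides the top view. I'll check where the TCP and fingertips project before closing.

Run:
```python
from h import *
q=env.state(); t=q["tcp_pos"]; print(t)
for n,X in(("tcp",t),("tip",t-[0,0,.014]),("fing-y",t+[0.004,-.026,-.014]),("fing+y",t+[-.004,.026,-.014]),("pegtop",[.488,-.202,.056]),("body-y",t+[0.012,-.095,.056])):
    print(n,proj("side",X)[0].round(1),((proj("side",X)[0]-[270,180])*3.4).round())
```

```text
[ 0.4883723  -0.19690363  0.04132678]
tcp [317.3 235.7] [161. 189.]
tip [317.4 239.5] [161. 202.]
fing-y [323.9 245.2] [183. 222.]
fing+y [311.  233.8] [139. 183.]
pegtop [318.1 232.9] [164. 180.]
body-y [341.9 241.9] [244. 211.]
```

Run:
```python
from h import *
p,D=snapshot("side")
g=np.mgrid[190:262:1,285:365:1].reshape(2,-1)[::-1].T; X=dep("side",g,D)
m=(X[:,2]>.022)&(X[:,2]<.16)
X=X[m]; h=cv2.cvtColor(p,cv2.COLOR_RGB2HSV)[g[m,1],g[m,0]]
for a,b in((.022,.035),(.035,.05),(.05,.065),(.065,.08),(.08,.1),(.1,.12)):
    k=(X[:,2]>a)&(X[:,2]<b)
    for nm,c in(("dark",h[:,2]<70),("oak",(h[:,1]>120)&(h[:,2]>80))):
        Q=X[k&c]
        if len(Q)>4: print(a,nm,len(Q),"x",np.percentile(Q[:,0],[2,50,98]).round(3),"y",np.percentile(Q[:,1],[2,50,98]).round(3))
```

```text
0.022 dark 20 x [0.475 0.484 0.562] y [-0.233 -0.173 -0.166]
0.022 oak 24 x [0.481 0.485 0.618] y [-0.234 -0.207 -0.097]
0.035 dark 50 x [0.474 0.485 0.608] y [-0.235 -0.175 -0.168]
0.035 oak 22 x [0.481 0.483 0.6  ] y [-0.215 -0.209 -0.19 ]
0.05 dark 47 x [0.474 0.482 0.493] y [-0.237 -0.174 -0.164]
0.05 oak 33 x [0.59  0.598 0.606] y [-0.2   -0.193 -0.182]
0.065 dark 28 x [0.469 0.486 0.493] y [-0.238 -0.172 -0.129]
0.08 dark 27 x [0.445 0.479 0.53 ] y [-0.279 -0.17  -0.116]
0.08 oak 5 x [0.471 0.497 0.511] y [-0.288 -0.285 -0.283]
0.1 dark 324 x [0.444 0.463 0.532] y [-0.289 -0.219 -0.118]
0.1 oak 14 x [0.474 0.491 0.519] y [-0.289 -0.286 -0.282]
```

Depth shows fingers at y≈-0.17 and -0.235, with the peg between them, so I'll centre by 5 mm, close and lift.

>>> apply_moves(
  steps=[
    [0,-0.12,0,0,0,0],
    [0,0,0,0,0,0],
    [0,0,0,0,0,0],
  ],
)

```text
time: 3.45
tcp_pos: [0.4882, -0.2018, 0.0411]
ee_rot: [-3.141, 0.001, -3.008]
contact_force: [0.4, 0.2, 0.2]
grip_width: 0.0518
finger_force: 0.0
```

>>> apply_moves(
  steps=[
    [0,0,0,0,0,0],
    [0,0,0,0,0,0],
    [0,0,0,0,0,0],
    [0,0,0,0,0,0],
    [0,0,0,0,0,0],
    [0,0,0,0,0,0],
    [0,0,0,0,0,0],
  ],
  jaw=0,
  squeeze=40,
)

```text
time: 4.15
tcp_pos: [0.4878, -0.2016, 0.0405]
ee_rot: [3.142, -0.0, -3.008]
contact_force: [-0.6, 0.6, -0.1]
grip_width: 0.016
finger_force: 39.9
```

>>> apply_moves(
  steps=[
    [0,0,0.3,0,0,0],
    [0,0,0.6,0,0,0],
    [0,0,1,0,0,0],
    [0,0,1,0,0,0],
    [0,0,0.6,0,0,0],
    [0,0,0,0,0,0],
    [0,0,0,0,0,0],
  ],
)

```text
time: 4.85
tcp_pos: [0.488, -0.2014, 0.1809]
ee_rot: [3.141, 0.001, -3.008]
contact_force: [-0.3, 0.2, -1.3]
grip_width: 0.0159
finger_force: 39.9
```

```bash
cat > meas.py <<'E'
from h import *
Ds=[]
for i in range(6):
    p,d=snapshot("top"); d=d.copy(); d[d==0]=np.nan; Ds.append(d)
D=np.nanmedian(Ds,0); np.save("Dm.npy",D)
g=np.mgrid[160:250,200:270].reshape(2,-1)[::-1].T; X=dep("top",g,D); z=X[:,2].reshape(90,70)
M=z>.006
def fit(P): 
    v=cv2.fitLine(np.array(P,np.float32),cv2.DIST_HUBER,0,.01,.01).ravel(); return v
rows=[r for r in range(90) if M[r].sum()>25]; cols=[c for c in range(70) if M[:,c].sum()>40]
print(rows[0]+160,rows[-1]+160,cols[0]+200,cols[-1]+200)
rr=rows[6:-6]
L=[(200+np.where(M[r])[0][0]-.5,160+r) for r in rr]; R=[(200+np.where(M[r])[0][-1]+.5,160+r) for r in rr]
cc=cols[3:-3]
T=[(200+c,160+np.where(M[:,c])[0][0]-.5) for c in cc]; B=[(200+c,160+np.where(M[:,c])[0][-1]+.5) for c in cc]
ang=[];lines=[]
for n,e,zz in(("L",L,.012),("R",R,.012),("T",T,.012),("B",B,.012)):
    v=fit(onz("top",e,zz)[:,:2]); a=np.degrees(np.arctan2(v[1],v[0])); a=(a+45)%90-45; lines.append(v); ang.append(a); print(n,a.round(2))
def X2(a,b): 
    s=np.linalg.solve(np.c_[a[:2],-b[:2]],b[2:]-a[2:]); return a[2:]+s[0]*a[:2]
C=[X2(lines[i],lines[j]) for i in(0,1) for j in(2,3)]
print("corners mm",(np.array(C)*1000).round(1),"centre",(np.mean(C,0)*1000).round(1))
zz=z.ravel(); b=zz>.0775; P=onz("top",g[(zz>.0765)&(zz<.09)],.0796)[:,:2]*1000
print("bar",len(P),P.mean(0),cv2.minAreaRect(P.astype(np.float32)),"zbar",np.median(zz[(zz>.077)&(zz<.09)]),"zsh",np.median(zz[(zz>.057)&(zz<.067)]))
e=np.linalg.svd(P-P.mean(0))[2][0]; print("bar ang",np.degrees(np.arctan(e[1]/e[0])))
m=((z>.055)&(z<.09)).astype(np.uint8); c=max(cv2.findContours(m,0,1)[0],key=cv2.contourArea).reshape(-1,2)+[200,160]
Q=onz("top",c,.0615)[:,:2]*1000; q=Q[Q[:,1]<172]
from scipy.optimize import least_squares
r=least_squares(lambda s:np.hypot(q[:,0]-s[0],q[:,1]-s[1])-19.2,[536,174],loss="huber"); print("disc",r.x,len(q),np.abs(r.fun).max())
E
python3 meas.py
cat > plan.py <<'E'
import numpy as np, heapq
def box(x0,x1,z0,z1): return np.array([[x0,z0],[x1,z0],[x1,z1],[x0,z1]],float)
obs=[box(-20,20,13,18),box(-20,20,-6,0),box(-4,4,0,13)]
def sep(A,B):
    best=-9e9
    for P in(A,B):
        for i in(0,1):
            e=P[i+1]-P[i]; n=np.array([-e[1],e[0]])/np.hypot(*e)
            a=A@n;b=B@n; best=max(best,b.min()-a.max(),a.min()-b.max())
    return best
def clr(x,z,t):  # plate: mid of eye (mid-thickness) at x,z ; +x end low by t
    c,s=np.cos(t),np.sin(t); R=np.array([[c,s],[-s,c]])
    pl=[box(-75,-17,-2.5,2.5)@R.T+[x,z],box(17,75,-2.5,2.5)@R.T+[x,z]]
    return min(sep(a,o) for a in pl for o in obs)
ths=np.radians(np.arange(0,41,2)); xs=np.arange(-8,19,1.); zs=np.arange(2.5,46,1.)
C=np.array([[[clr(x,z,t) for z in zs] for x in xs] for t in ths])
start=[(i,j,len(zs)-1) for i in range(8,len(ths)) for j in range(len(xs))]
goal=(0,8,1)  # theta 0, x 0, z 3.5
best={};prev={};h=[]
for s in start: best[s]=C[s]; h.append((-C[s],0,s))
heapq.heapify(h)
done=set()
while h:
    b,l,n=heapq.heappop(h)
    if n in done: continue
    done.add(n)
    if n==goal: break
    for d in np.ndindex(3,3,3):
        m=tuple(n[i]+d[i]-1 for i in range(3))
        if m in done or any(m[i]<0 or m[i]>=C.shape[i] for i in range(3)): continue
        v=(max(b,-min(C[m],3.0)),l+1)
        if m not in best or v<(best[m] if isinstance(best[m],tuple) else (9,9)): best[m]=v; prev[m]=n; heapq.heappush(h,(v[0],v[1],m))
print("bottleneck",-b,C[goal])
path=[n]
while path[-1] in prev: path.append(prev[path[-1]])
for n in path[::-1]: print(np.degrees(ths[n[0]]).round(),xs[n[1]],zs[n[2]],C[n].round(2))
E
python3 plan.py
```

```text
174 236 219 249
L -7.79
R -7.92
T -5.67
B -5.65
corners mm [[638.7 210.1]
 [443.1 236.8]
 [628.7 109.7]
 [433.2 136.9]] centre [535.9 173.4]
bar 46 [535.60148469 174.26676495] ((535.9609375, 174.28688049316406), (9.378974914550781, 35.09284210205078), 81.63932800292969) zbar 0.07986333176083982 zsh 0.06198123326236049
bar ang -10.035538262800427
disc [536.74952155 174.89217077] 17 2.378324771842621
bottleneck 1.0 1.0
16.0 18.0 45.5 23.38
16.0 17.0 45.5 23.11
16.0 16.0 45.5 22.83
16.0 15.0 45.5 22.56
16.0 14.0 45.5 22.28
16.0 13.0 45.5 22.01
16.0 12.0 45.5 21.73
16.0 11.0 45.5 21.45
16.0 10.0 45.5 21.18
16.0 9.0 45.5 20.9
16.0 8.0 45.5 20.63
16.0 7.0 45.5 20.35
16.0 6.0 45.5 20.08
16.0 5.0 45.5 19.8
16.0 4.0 45.5 19.52
16.0 3.0 45.5 19.25
16.0 2.0 45.5 18.97
16.0 1.0 45.5 18.7
16.0 0.0 45.5 18.42
16.0 -1.0 45.5 18.15
16.0 -2.0 45.5 17.87
16.0 -3.0 45.5 17.6
16.0 -4.0 45.5 17.32
16.0 -5.0 45.5 17.04
16.0 -6.0 45.5 16.77
16.0 -7.0 45.5 16.49
14.0 -8.0 44.5 16.44
12.0 -8.0 43.5 16.62
10.0 -8.0 42.5 16.77
8.0 -7.0 41.5 17.01
6.0 -6.0 40.5 17.16
4.0 -5.0 39.5 17.2
2.0 -4.0 38.5 17.15
0.0 -3.0 37.5 17.0
0.0 -2.0 36.5 16.0
0.0 -1.0 35.5 15.0
2.0 0.0 34.5 13.29
4.0 1.0 33.5 11.64
6.0 2.0 32.5 10.04
8.0 3.0 31.5 8.5
10.0 4.0 30.5 7.03
12.0 5.0 29.5 5.63
14.0 6.0 28.5 4.3
16.0 7.0 27.5 3.05
18.0 8.0 26.5 3.4
20.0 8.0 25.5 3.12
22.0 9.0 24.5 3.83
24.0 9.0 23.5 3.51
26.0 9.0 22.5 3.18
28.0 9.0 21.5 3.3
30.0 9.0 20.5 3.72
32.0 8.0 19.5 3.38
34.0 7.0 18.5 3.15
36.0 6.0 17.5 3.43
34.0 5.0 17.5 2.93
34.0 4.0 17.5 2.93
34.0 3.0 17.5 2.5
32.0 2.0 17.5 2.39
30.0 1.0 16.5 2.29
28.0 0.0 16.5 2.27
26.0 -1.0 15.5 2.23
24.0 -2.0 15.5 2.13
24.0 -3.0 15.5 2.13
24.0 -4.0 15.5 1.9
22.0 -5.0 14.5 1.58
20.0 -6.0 14.5 1.97
18.0 -7.0 13.5 2.0
16.0 -8.0 12.5 1.8
14.0 -8.0 11.5 1.88
12.0 -8.0 10.5 1.95
10.0 -7.0 9.5 2.17
8.0 -6.0 8.5 2.3
6.0 -5.0 7.5 1.65
4.0 -4.0 6.5 2.31
2.0 -3.0 5.5 2.19
0.0 -2.0 4.5 2.0
0.0 -1.0 4.5 2.0
0.0 0.0 3.5 1.0
```

>>> apply_moves(
  steps=[
    [0,0.5,0,0,0,-0.2],
    [0,0.9,0,0,0,-0.3],
    [0,0.9,0,0,0,-0.3],
    [0,0.9,0,0,0,-0.3],
    [0,0.9,0,0,0,-0.3],
    [0,0.9,0,0,0,-0.3],
    [0,0.9,0,0,0,-0.3],
    [0,0.9,0,0,0,-0.3],
    [0,0.9,0,0,0,-0.3],
    [0.06,0.9,0,0,0,-0.3],
    [0,0.7,0,0,0,-0.3],
    [0,0.25,0,0,0,-0.2],
    [0,0,0,0,0,0],
    [0,0,0,0,0,0],
  ],
)

```text
time: 6.55
tcp_pos: [0.4904, 0.1789, 0.1802]
ee_rot: [-3.14, -0.0, 3.002]
contact_force: [0.0, -0.3, -0.4]
grip_width: 0.0156
finger_force: 39.9
```

>>> apply_moves(
  steps=[
    [0,0,0,0.11,0.79,0],
    [0,0,0,0.11,0.79,0],
    [0,0,0,0.11,0.79,0],
    [0,0,0,0.11,0.79,0],
    [0,0,0,0.11,0.79,0],
    [0,0,0,0.11,0.79,0],
    [0,0,0,0.11,0.79,0],
    [0,0,0,0,0,0],
    [0,0,0,0,0,0],
  ],
)

```text
time: 7.45
tcp_pos: [0.4908, 0.1788, 0.1803]
ee_rot: [-3.14, -0.445, 3.0]
contact_force: [-0.4, -0.1, -1.0]
grip_width: 0.0158
finger_force: 39.9
```

Run:
```python
from h import *
from scipy.spatial.transform import Rotation as Ro
q=env.state(); print(q["time"],q["tcp_pos"],q["ee_rot"],q["contact_force"])
s,D=snapshot("side"); t,_=snapshot("top")
a=cv2.resize(s[90:220,190:330],None,fx=3,fy=3,interpolation=2); b=cv2.resize(t[140:270,190:300],None,fx=3,fy=3,interpolation=2)
cv2.imwrite("pics/i1.png",np.hstack([a,b])[:,:,::-1]); np.save("sD.npy",D)
R=Ro.from_euler("xyz",q["ee_rot"]).as_matrix(); print(R.round(3)) ; print(np.array(q["q"]).round(2))
```

```text
7.45 [0.49082635 0.1787851  0.18034674] [-3.14045524 -0.44502918  3.00039395] [-0.35757515 -0.09754911 -0.98282711]
[[-0.894  0.14  -0.426]
 [ 0.127  0.99   0.059]
 [ 0.43  -0.001 -0.903]]
[-0.83  0.49  0.71  1.57 -0.42  1.64  1.39]
```

View pics/i1.png

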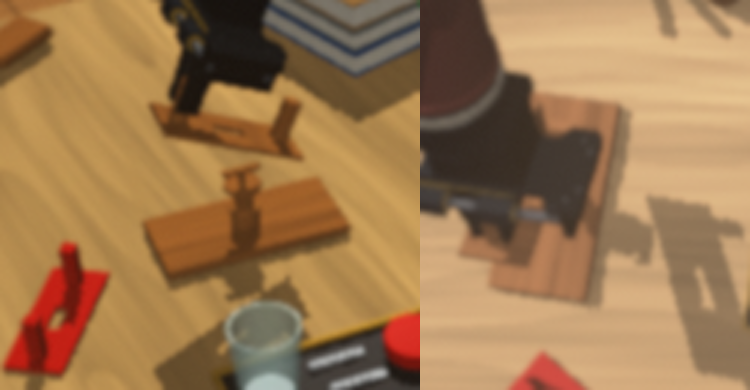

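The side view shows the tier tilted with its free end low above the stand (eye at crop (225,130), crossbar at (240,172)); the arm hides the top view. I'll check the tier's pose in the hand by transforming depth points into the assumed plate frame.

```bash
cat > tier.py <<'E'
from h import *
from scipy.spatial.transform import Rotation as Ro
def Rt(q):
    # plate axes in tool: plate x=-tool x, y=tool y, z=-tool z
    return Ro.from_euler("xyz",q["ee_rot"]).as_matrix()@np.diag([-1,1,-1.])
OFF=np.array([-.055,0,.032])
S=np.array([.5359,.1740,.0618]); PSI=np.radians(-8.0)
def mid(q): return np.array(q["tcp_pos"])-Rt(q)@OFF
def rel(q):
    c,s=np.cos(PSI),np.sin(PSI); M=np.array([[c,s,0],[-s,c,0],[0,0,1]])
    x=M@Rt(q)[:,0]; y=M@Rt(q)[:,1]
    return (M@(mid(q)-S)*1000).round(1),"tilt",np.degrees(np.arcsin(-x[2])).round(1),"yaw",np.degrees(np.arctan2(x[1],x[0])).round(2),"roll",np.degrees(y[2]).round(1)
E
python3 - <<'E'
from tier import *
q=env.state(); print(rel(q))
G=[]
for i in range(4):
    p,D=snapshot("side"); g=np.mgrid[100:160,225:305].reshape(2,-1)[::-1].T
    X=dep("side",g,D); h=cv2.cvtColor(p,cv2.COLOR_RGB2HSV)[g[:,1],g[:,0]]
    P=(X-mid(q))@Rt(q)*1000
    G.append(P[(h[:,1]>110)&(h[:,2]>60)])
P=np.vstack(G)
pl=P[(abs(P[:,2]-2.5)<8)&(abs(P[:,0])<85)&(abs(P[:,1])<40)]
print("plate n",len(pl),"x",np.percentile(pl[:,0],[1,99]),"y",np.percentile(pl[:,1],[1,99]))
A=pl[(abs(pl[:,0])<70)&(abs(pl[:,1])<26)]; A=A[(A[:,0]<40)|(A[:,1]<-12)]; c=np.linalg.lstsq(np.c_[A[:,:2],np.ones(len(A))],A[:,2],rcond=None)[0]; print("plane slope deg",np.degrees(c[:2]),"z",c[2])
pg=P[(P[:,2]>12)&(P[:,2]<42)&(P[:,0]>30)&(P[:,0]<80)&(abs(P[:,1])<25)]
print("peg n",len(pg),np.percentile(pg,[3,50,97],axis=0).round(1))
pt=P[(P[:,2]>36)&(P[:,2]<60)&(P[:,0]>30)&(P[:,0]<80)&(abs(P[:,1])<25)]
print("peg top",np.percentile(pt,[3,50,97],axis=0).round(1))
E
```

```text
(array([-10.1,  -0.5,  66.6]), 'tilt', np.float64(25.5), 'yaw', np.float64(0.04), 'roll', np.float64(0.0))
plate n 1796 x [-74.87830302  75.04486405] y [-34.65846733  29.87843093]
plane slope deg [-0.3619656  -0.04183358] z 4.612485945846579
peg n 251 [[ 46.4 -13.9  13.1]
 [ 52.2  -8.1  26.8]
 [ 62.8   3.9  41.1]]
peg top [[ 46.9 -13.4  36.6]
 [ 53.3  -7.4  44.6]
 [ 63.    5.3  51.2]]
```

Run:
```python
from tier import *
c,s=np.cos(PSI),np.sin(PSI); M=np.array([[c,s,0],[-s,c,0],[0,0,1]])
G=[];H=[]
for i in range(5):
    p,D=snapshot("side"); g=np.mgrid[140:190,230:312].reshape(2,-1)[::-1].T
    X=dep("side",g,D); P=(X-[S[0],S[1],0])@M.T*1000; G.append(P)
P=np.median(G,0)
b=P[(abs(P[:,0])<90)&(P[:,1]<-25)&(P[:,1]>-45)&(abs(P[:,2]-12)<8)]; print("base z",b[:,2].mean(), "table z",P[(P[:,1]<-60)&(P[:,1]>-90)][:,2].mean())
bb=P[(P[:,2]>8)&(P[:,2]<18)&(P[:,0]>-150)]; print("base x",np.percentile(bb[:,0],[1,99]),"y",np.percentile(bb[:,1],[1,99]))
for a,z in((55,66),(75,90)):
    k=P[(P[:,2]>a)&(P[:,2]<z)&(np.hypot(P[:,0],P[:,1])<35)]; print(a,len(k),k.mean(0).round(1),np.percentile(k,[3,97],axis=0).round(1))
k=P[(P[:,2]>20)&(P[:,2]<50)&(np.hypot(P[:,0],P[:,1])<35)];print("column",k.mean(0),np.percentile(k,[5,95],axis=0).round(1))
```

```text
base z 13.227593652730887 table z 1.3255511458141485
base x [-95.93811769  99.67075928] y [-52.44138184  45.65948841]
55 79 [ 1.8 -6.4 63. ] [[-15.4 -20.6  59.7]
 [ 19.7  10.4  65.3]]
75 34 [ 3.3 -3.2 80.7] [[-14.7  -7.3  77.5]
 [ 21.2   1.6  82.8]]
column [  1.07780116 -10.96097855  34.7763184 ] [[-10.2 -17.9  22.2]
 [ 15.6  -1.9  48. ]]
```

```bash
sed -i 's/S=np.array(\[.5359/S=np.array([.5364/' tier.py
cat >> tier.py <<'E'
def tgt(th,x,z):
    R=Ro.from_euler("z",PSI)*Ro.from_euler("y",np.radians(th)); m=S+Ro.from_euler("z",PSI).apply([x/1000,0,z/1000])
    return m+R.apply(OFF),R
def go(wps):
    q=env.state(); print("now",rel(q),"F",np.round(q["contact_force"],1)); p=np.array(q["tcp_pos"]); R=Ro.from_matrix(Rt(q))
    for w in wps:
        P,Q=tgt(*w); print(w,((P-p)/.04).round(2),((Q*R.inv()).as_rotvec()/.08).round(2)); p,R=P,Q
E
python3 - <<'E'
from tier import *
go([(30,9,40),(30,9,30),(30,9,21),(34,7,18.5),(34,5,17.7),(34,3,17.5),(31,1.5,17),(28,0,16.5),(26,-1,15.8),(24,-3,15.5),(22,-4.5,14.8),(20,-6,14.2),(18,-7,13.5),(16,-8,12.5),(12,-8,10.5),(8,-6,8.5),(4,-4,6.5),(0,-2,4.5),(0,0,3.5),(0,0,2.5)])
E
```

```text
now (array([-10.8,   0.1,  66.2]), 'tilt', np.float64(25.6), 'yaw', np.float64(0.09), 'roll', np.float64(0.0)) F [-0.2 -0.6 -1.5]
(30, 9, 40) [ 0.59 -0.08 -0.59] [ 0.13  0.96 -0.02]
(30, 9, 30) [ 0.    0.   -0.25] [0. 0. 0.]
(30, 9, 21) [ 0.    0.   -0.23] [0. 0. 0.]
(34, 7, 18.5) [ 0.05 -0.01 -0.01] [0.12 0.86 0.  ]
(34, 5, 17.7) [-0.05  0.01 -0.02] [0. 0. 0.]
(34, 3, 17.5) [-0.05  0.01 -0.01] [0. 0. 0.]
(31, 1.5, 17) [-0.11  0.02 -0.05] [-0.09 -0.65 -0.  ]
(28, 0, 16.5) [-0.11  0.02 -0.05] [-0.09 -0.65 -0.  ]
(26, -1, 15.8) [-0.07  0.01 -0.05] [-0.06 -0.43  0.  ]
(24, -3, 15.5) [-0.09  0.01 -0.04] [-0.06 -0.43  0.  ]
(22, -4.5, 14.8) [-0.08  0.01 -0.05] [-0.06 -0.43  0.  ]
(20, -6, 14.2) [-0.08  0.01 -0.05] [-0.06 -0.43 -0.  ]
(18, -7, 13.5) [-0.07  0.01 -0.05] [-0.06 -0.43  0.  ]
(16, -8, 12.5) [-0.07  0.01 -0.06] [-0.06 -0.43 -0.  ]
(12, -8, 10.5) [-0.08  0.01 -0.13] [-0.12 -0.86  0.  ]
(8, -6, 8.5) [-0.02  0.   -0.13] [-0.12 -0.86  0.  ]
(4, -4, 6.5) [-0.02  0.   -0.14] [-0.12 -0.86  0.  ]
(0, -2, 4.5) [-0.01  0.   -0.14] [-0.12 -0.86  0.  ]
(0, 0, 3.5) [ 0.05 -0.01 -0.03] [0. 0. 0.]
(0, 0, 2.5) [ 0.    0.   -0.03] [0. 0. 0.]
```

>>> apply_moves(
  steps=[
    [0.3,-0.04,-0.3,0.06,0.48,-0.01],
    [0.29,-0.04,-0.29,0.06,0.48,-0.01],
    [0,0,-0.13,0,0,0],
    [0,0,-0.12,0,0,0],
    [0,0,0,0,0,0],
    [0,0,0,0,0,0],
  ],
)

```text
time: 8.6
tcp_pos: [0.5136, 0.1775, 0.1477]
ee_rot: [-3.141, -0.523, 3.002]
contact_force: [-1.4, 0.1, -1.2]
grip_width: 0.0155
finger_force: 39.9
```

Run:
```python
from tier import *
go([(30,9,21)])
s,D=snapshot("side")
cv2.imwrite("pics/i2.png",cv2.resize(s[115:185,225:320],None,fx=8,fy=8,interpolation=2)[:,:,::-1])
```

```text
now (array([ 8.6,  0.3, 30.6]), 'tilt', np.float64(30.0), 'yaw', np.float64(-0.01), 'roll', np.float64(-0.0)) F [-1.4  0.1 -1.2]
(30, 9, 21) [ 0.01 -0.01 -0.24] [ 0.01  0.   -0.  ]
```

View pics/i2.png

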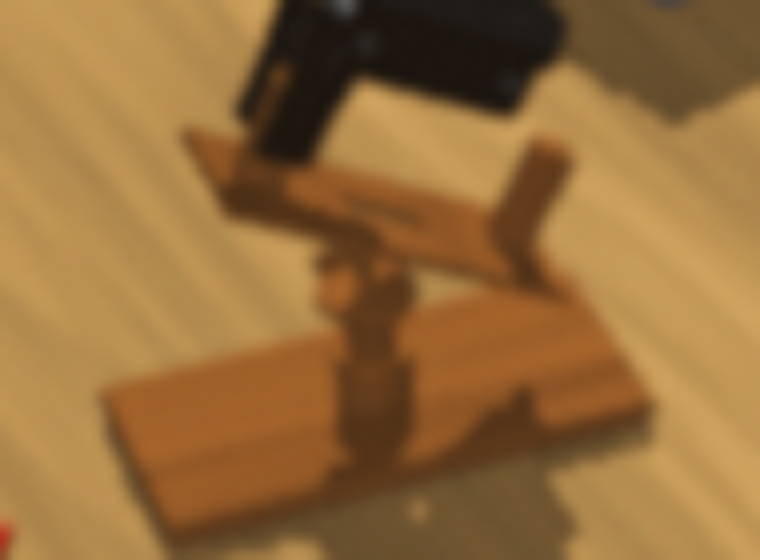

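The picture shows the eye at (390,210) just above the crossbar at about (350,240). I'll go down gently.

>>> apply_moves(
  steps=[
    [0.01,-0.01,-0.06,0,0,0],
    [0,0,-0.06,0,0,0],
    [0,0,-0.06,0,0,0],
    [0,0,-0.06,0,0,0],
    [0,0,0,0,0,0],
    [0,0,0,0,0,0],
  ],
)

```text
time: 9.25
tcp_pos: [0.5143, 0.1768, 0.1373]
ee_rot: [-3.14, -0.524, 3.001]
contact_force: [0.7, -0.5, -0.5]
grip_width: 0.016
finger_force: 39.9
```

Run:
```python
from tier import *
go([(32,8,19.5),(34,7,18.5),(34,5,17.7),(34,3,17.5)])
```

```text
now (array([ 9.3, -0.4, 20.2]), 'tilt', np.float64(30.0), 'yaw', np.float64(-0.07), 'roll', np.float64(-0.1)) F [ 0.7 -0.5 -0.5]
(32, 8, 19.5) [0.02 0.01 0.01] [0.08 0.42 0.  ]
(34, 7, 18.5) [ 0.02 -0.    0.  ] [0.06 0.43 0.  ]
(34, 5, 17.7) [-0.05  0.01 -0.02] [0. 0. 0.]
(34, 3, 17.5) [-0.05  0.01 -0.01] [0. 0. 0.]
```

>>> apply_moves(
  steps=[
    [0.02,0.01,0.01,0.07,0.42,0],
    [0.02,0,0,0.06,0.43,0],
    [-0.05,0.01,-0.02,0,0,0],
    [-0.05,0.01,-0.01,0,0,0],
    [0,0,0,0,0,0],
    [0,0,0,0,0,0],
  ],
)

```text
time: 9.85
tcp_pos: [0.5118, 0.1782, 0.1369]
ee_rot: [3.142, -0.592, 3.002]
contact_force: [0.6, -0.4, -1.1]
grip_width: 0.016
finger_force: 39.9
```

Run:
```python
from tier import *
go([(31,1.5,17),(28,0,16.5),(26,-1,15.8),(24,-3,15.5)])
```

```text
now (array([ 2.8,  0.7, 17.8]), 'tilt', np.float64(33.9), 'yaw', np.float64(0.0), 'roll', np.float64(0.0)) F [ 0.6 -0.4 -1.1]
(31, 1.5, 17) [-0.11 -0.   -0.06] [-0.09 -0.63  0.  ]
(28, 0, 16.5) [-0.11  0.02 -0.05] [-0.09 -0.65 -0.  ]
(26, -1, 15.8) [-0.07  0.01 -0.05] [-0.06 -0.43  0.  ]
(24, -3, 15.5) [-0.09  0.01 -0.04] [-0.06 -0.43  0.  ]
```

>>> apply_moves(
  steps=[
    [-0.11,0,-0.06,-0.09,-0.63,0],
    [-0.11,0.01,-0.05,-0.09,-0.65,0],
    [-0.07,0.01,-0.05,-0.06,-0.43,0],
    [-0.09,0.01,-0.04,-0.06,-0.43,0],
    [0,0,0,0,0,0],
    [0,0,0,0,0,0],
  ],
)

```text
time: 10.45
tcp_pos: [0.4966, 0.1795, 0.129]
ee_rot: [3.141, -0.42, 3.002]
contact_force: [-0.3, 0.2, -1.3]
grip_width: 0.0156
finger_force: 39.9
```

Run:
```python
from tier import *
go([(22,-4.5,14.8),(20,-6,14.2),(18,-7,13.5),(16,-8,12.5),(12,-8,10.5)])
```

```text
now (array([-3. , -0. , 15.6]), 'tilt', np.float64(24.1), 'yaw', np.float64(0.02), 'roll', np.float64(0.0)) F [-0.3  0.2 -1.3]
(22, -4.5, 14.8) [-0.08  0.01 -0.05] [-0.07 -0.45 -0.  ]
(20, -6, 14.2) [-0.08  0.01 -0.05] [-0.06 -0.43 -0.  ]
(18, -7, 13.5) [-0.07  0.01 -0.05] [-0.06 -0.43  0.  ]
(16, -8, 12.5) [-0.07  0.01 -0.06] [-0.06 -0.43 -0.  ]
(12, -8, 10.5) [-0.08  0.01 -0.13] [-0.12 -0.86  0.  ]
```

>>> apply_moves(
  steps=[
    [-0.08,0.01,-0.05,-0.07,-0.45,0],
    [-0.08,0.01,-0.05,-0.06,-0.43,0],
    [0,0,0,0,0,0],
    [0,0,0,0,0,0],
  ],
)

```text
time: 10.85
tcp_pos: [0.4904, 0.18, 0.1247]
ee_rot: [-3.141, -0.35, 3.001]
contact_force: [-0.6, 0.6, -1.5]
grip_width: 0.0155
finger_force: 39.9
```

>>> apply_moves(
  steps=[
    [-0.07,0.01,-0.05,-0.06,-0.43,0],
    [-0.07,0.01,-0.06,-0.06,-0.43,0],
    [0,0,0,0,0,0],
    [0,0,0,0,0,0],
  ],
)

```text
time: 11.25
tcp_pos: [0.4849, 0.1808, 0.1203]
ee_rot: [-3.141, -0.281, 3.001]
contact_force: [0.2, -0.6, 0.7]
grip_width: 0.0157
finger_force: 39.9
```

Run:
```python
from tier import *
go([(12,-8,10.5),(8,-6,8.5),(4,-4,6.5),(0,-2,4.5),(0,0,3.5)])
s,D=snapshot("side")
cv2.imwrite("pics/i3.png",cv2.resize(s[115:185,225:320],None,fx=8,fy=8,interpolation=2)[:,:,::-1])
```

```text
now (array([-8. , -0.5, 12.5]), 'tilt', np.float64(16.1), 'yaw', np.float64(-0.03), 'roll', np.float64(-0.0)) F [ 0.2 -0.6  0.7]
(12, -8, 10.5) [-0.08  0.02 -0.13] [-0.12 -0.88  0.01]
(8, -6, 8.5) [-0.02  0.   -0.13] [-0.12 -0.86  0.  ]
(4, -4, 6.5) [-0.02  0.   -0.14] [-0.12 -0.86  0.  ]
(0, -2, 4.5) [-0.01  0.   -0.14] [-0.12 -0.86  0.  ]
(0, 0, 3.5) [ 0.05 -0.01 -0.03] [0. 0. 0.]
```

View pics/i3.png

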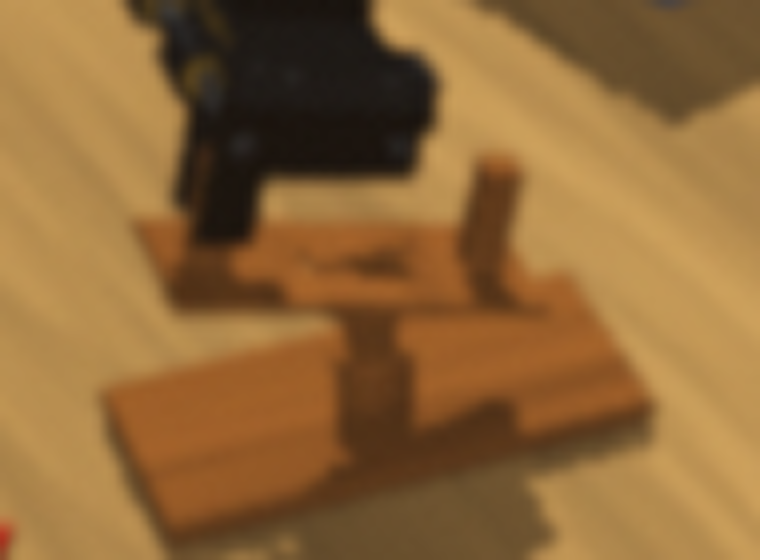

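The bar shows inside the eye at (370,262), with no contact force, so I'll level down in small steps.

>>> apply_moves(
  steps=[
    [-0.04,0.01,-0.06,-0.06,-0.44,0],
    [-0.04,0.01,-0.07,-0.06,-0.44,0],
    [0,0,0,0,0,0],
    [0,0,0,0,0,0],
  ],
)

```text
time: 11.7
tcp_pos: [0.4817, 0.1816, 0.1152]
ee_rot: [-3.141, -0.209, 3.002]
contact_force: [1.0, -1.1, -0.5]
grip_width: 0.0152
finger_force: 39.9
```

>>> apply_moves(
  steps=[
    [-0.01,0,-0.06,-0.06,-0.43,0],
    [-0.01,0,-0.07,-0.06,-0.43,0],
    [0,0,0,0,0,0],
    [0,0,0,0,0,0],
  ],
)

```text
time: 12.1
tcp_pos: [0.4809, 0.1816, 0.11]
ee_rot: [-3.141, -0.14, 3.001]
contact_force: [0.2, 0.2, -2.0]
grip_width: 0.0159
finger_force: 39.9
```

>>> apply_moves(
  steps=[
    [-0.01,0,-0.07,-0.06,-0.43,0],
    [-0.01,0,-0.07,-0.06,-0.43,0],
    [0,0,0,0,0,0],
    [0,0,0,0,0,0],
  ],
)

```text
time: 12.5
tcp_pos: [0.4801, 0.1816, 0.1044]
ee_rot: [-3.142, -0.071, 3.001]
contact_force: [-0.2, 0.6, -1.0]
grip_width: 0.0157
finger_force: 39.9
```

Run:
```python
from tier import *
go([(2,-3,5.5),(0,-2,4.5),(0,0,3.5),(0,0,2.5)])
```

```text
now (array([-4.2, -0.3,  6.8]), 'tilt', np.float64(4.0), 'yaw', np.float64(-0.03), 'roll', np.float64(-0.0)) F [-0.2  0.6 -1. ]
(2, -3, 5.5) [ 0.    0.01 -0.08] [-0.06 -0.44  0.01]
(0, -2, 4.5) [-0.    0.   -0.07] [-0.06 -0.43  0.  ]
(0, 0, 3.5) [ 0.05 -0.01 -0.03] [0. 0. 0.]
(0, 0, 2.5) [ 0.    0.   -0.03] [0. 0. 0.]
```

>>> apply_moves(
  steps=[
    [0,0,-0.07,-0.06,-0.44,0],
    [0,0,-0.06,-0.06,-0.43,0],
    [0,0,0,0,0,0],
    [0,0,0,0,0,0],
  ],
)

```text
time: 12.9
tcp_pos: [0.4801, 0.1817, 0.0992]
ee_rot: [3.141, -0.0, 3.001]
contact_force: [0.0, -1.0, -1.5]
grip_width: 0.0157
finger_force: 39.9
```

>>> apply_moves(
  steps=[
    [0.05,0,-0.02,0,0,0],
    [0,0,-0.02,0,0,0],
    [0,0,0,0,0,0],
    [0,0,0,0,0,0],
  ],
)

```text
time: 13.3
tcp_pos: [0.482, 0.1814, 0.0973]
ee_rot: [-3.141, 0.001, 3.001]
contact_force: [0.3, 0.2, -2.2]
grip_width: 0.0159
finger_force: 39.9
```

Run:
```python
from tier import *
go([(0,0,2.5)])
```

```text
now (array([ 0.1, -0.3,  3.5]), 'tilt', np.float64(-0.0), 'yaw', np.float64(-0.05), 'roll', np.float64(-0.0)) F [ 0.3  0.2 -2.2]
(0, 0, 2.5) [-0.    0.01 -0.02] [0.   0.01 0.01]
```

Feeling for the shoulder in 0.4 mm steps.

>>> apply_moves(
  steps=[
    [0,0,-0.01,0,0,0],
    [0,0,-0.01,0,0,0],
    [0,0,0,0,0,0],
    [0,0,0,0,0,0],
  ],
)

```text
time: 13.7
tcp_pos: [0.4819, 0.1816, 0.0967]
ee_rot: [3.141, 0.001, 3.001]
contact_force: [-1.8, -0.1, 2.6]
grip_width: 0.0155
finger_force: 39.9
```

>>> apply_moves(
  steps=[
    [0,0,-0.01,0,0,0],
    [0,0,0,0,0,0],
    [0,0,0,0,0,0],
  ],
)

```text
time: 14.0
tcp_pos: [0.4818, 0.1817, 0.0965]
ee_rot: [3.141, 0.001, 3.002]
contact_force: [-4.4, -0.7, 7.6]
grip_width: 0.0158
finger_force: 39.9
```

>>> apply_moves(
  steps=[
    [0,0,-0.01,0,0,0],
    [0,0,0,0,0,0],
    [0,0,0,0,0,0],
  ],
)

```text
time: 14.3
tcp_pos: [0.4818, 0.1817, 0.0963]
ee_rot: [3.141, 0.0, 3.001]
contact_force: [-5.8, -1.6, 12.0]
grip_width: 0.0153
finger_force: 39.9
```

Contact is at 0.0966. I'll ease off slightly, then release.

>>> apply_moves(
  steps=[
    [0,0,0.01,0,0,0],
    [0,0,0.01,0,0,0],
    [0,0,0,0,0,0],
  ],
  squeeze=10,
)

```text
time: 14.6
tcp_pos: [0.4819, 0.1816, 0.0964]
ee_rot: [3.142, 0.001, 3.001]
contact_force: [-0.2, 0.9, 0.1]
grip_width: 0.016
finger_force: 10.0
```

>>> apply_moves(
  steps=[
    [0,0,0,0,0,0],
    [0,0,0,0,0,0],
    [0,0,0,0,0,0],
    [0,0,0,0,0,0],
  ],
  jaw=0.45,
)

```text
time: 15.0
tcp_pos: [0.4819, 0.1816, 0.0965]
ee_rot: [3.142, 0.001, 3.001]
contact_force: [0.9, 0.5, -1.1]
grip_width: 0.0367
finger_force: 0.0
```

>>> apply_moves(
  steps=[
    [0,0,0.2,0,0,0],
    [0,0,0.6,0,0,0],
    [0,0,1,0,0,0],
    [0,0,1,0,0,0],
    [-0.3,1,0.5,0,0,0],
    [-0.3,1,0,0,0,0],
    [-0.3,1,0,0,0,0],
    [-0.3,1,0,0,0,0],
    [-0.3,1,0,0,0,0],
    [0,1,0,0,0,0],
    [0,1,0,0,0,0],
    [0,0,0,0,0,0],
  ],
)

```text
time: 16.2
tcp_pos: [0.419, 0.4675, 0.2278]
ee_rot: [3.141, 0.0, 3.009]
contact_force: [-0.8, -0.6, 0.4]
grip_width: 0.0395
finger_force: 0.0
```

Run:
```python
from tier import *
q=env.state(); print(q["time"],q["tcp_pos"])
s,DS=snapshot("side"); t,_=snapshot("top")
Ds=[snapshot("top")[1] for i in range(5)]; D=np.median(Ds,0)
a=cv2.resize(s[115:185,225:320],None,fx=4.6,fy=4.6,interpolation=2); b=cv2.resize(t[165:245,200:270],None,fx=4.6,fy=4.6,interpolation=2)[:a.shape[0]]
cv2.imwrite("pics/f.png",np.hstack([a,b])[:,:,::-1])
g=np.mgrid[150:255,200:275].reshape(2,-1)[::-1].T; X=dep("top",g,D); z=X[:,2]
k=(z>.06)&(z<.073); P=onz("top",g[k],.0667); r=cv2.minAreaRect((P[:,:2]*1000).astype(np.float32)); print(k.sum(),r)
A=X[k]; c=np.linalg.lstsq(np.c_[A[:,:2]-A[:,:2].mean(0),np.ones(len(A))],A[:,2],rcond=None)[0]; print("slope deg",np.degrees(c[:2]),"z",c[2])
k=(z>.1)&(z<.125)
for m in(k&(X[:,0]>.536),k&(X[:,0]<.536)): print("peg",m.sum(),onz("top",g[m],.1115).mean(0))
```

```text
16.2 [0.41904837 0.4675287  0.22781425]
969 ((536.1189575195312, 174.24554443359375), (61.97002029418945, 147.62010192871094), 81.39892578125)
slope deg [-0.25225598  0.1611839 ] z 0.06690530728231422
peg 44 [0.58801345 0.1649301  0.1115    ]
peg 43 [0.48242656 0.18070802 0.1115    ]
```

View pics/f.png

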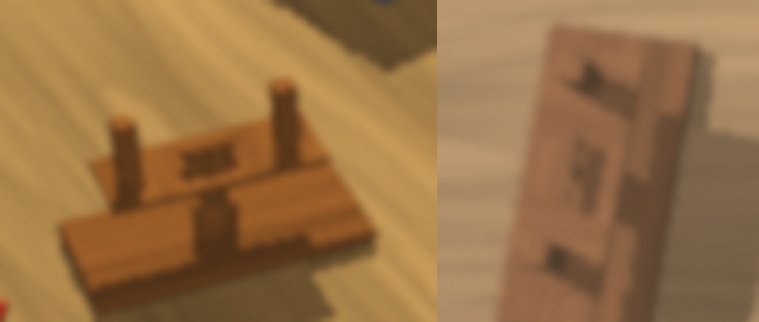

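The tier sits level (0.3°) at (536.1, 174.2) mm with yaw about -8.5° and its top at 66.9 mm. The bar shows through the eye at crop (210,160), and the gripper is clear, so I'll hand in.

```bash
python3 -c "
from rig import env
print(env.sign_off())"
```

```text
the job is handed in; nothing more can be done
None
```

The upper tier is on the post's shoulder under the crossbar: level within about 0.3°, centred to about 1 mm, lined up with the base to about 1°, released, and handed in at about 17 s (the judge's result was not shown).

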